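# Snap the storage box lid shut all round

### The arm

A 6-joint arm with a two-finger parallel gripper is mounted at the origin on the work surface. World frame = base frame: x ahead of the robot, y to its left, z up, the work surface at z = 0. Lengths are in mm, angles in degrees, forces in N, time in s.
With the tool pointing down it reaches from about 300 to 875 mm from the base axis. Payload 6.4 kg.
Tool frame: the origin (TCP) lies between the finger pads; the fingertips stand 19 mm ahead of it and the grasp point (between the pads) is the TCP; z points along the fingers, y is the line along which they close (so a half turn about z gives the same grasp; the last joint's range is limited). The gripper opens to 85 mm and grips with 20 to 120 N. Pads are 22 mm wide; open, the fingers measure 114 mm over their backs; the gripper's body (76 mm by 85 mm) begins 54 mm behind the grasp point. The pads swing forward as they close: fully open they stand 13 mm farther back than shut.
Start: joints at [-85.388, 10.359, 92.074, -0, 77.567, -11.82], TCP at [162.674, -551.524, 250.288] pointing down, gripper open.
Joint ranges: [-171.53, 171.53], [-51.25, 118.39], [17.06, 147.69], [-65.23, 245.23], [0, 150.52], [-178.68, 178.68]. Speed limits (degrees/s): [147.25, 147.25, 172.46, 180, 180, 180].

### API

Orientations are given as [roll, pitch, yaw] about the fixed x, y, z axes, in that order (R = Rz(yaw) Ry(pitch) Rx(roll)).
In Python, from cell import telemetry, cams, finish_job gives the robot as it stands.
- The arm moves only by the tool jog_arm, never from a script. Its argument "deltas" is a list of rows, each a list of 7 numbers: the shift along the tool's x, y, z each as a share of 2.5 cm, from -1 to 1, then the turn, a rotation vector about the tool's x, y, z each as a share of 4 degrees, from -1 to 1, then the finger opening in mm, from 0 to 85.4. A call has 1 to 10 rows; each row shifts and turns the commanded pose from where the row before left it, along the tool's axes as they then stand; what a row does not reach is not made up. A row lasts 1/12 s, in which the tool goes at most 41.7 mm and 7.16 degrees, less where a joint would pass 70% of its speed; a pose out of reach is approached as far as the arm can. A call with a number of a shift or a turn outside -1 to 1 is refused whole. A call with a gripper value outside its range is refused whole. The fingers move at their own pace and stop on an object; "grip_force" is the grip in N (left out, the last holds). Time passes only in rows, so rows that do not move let the fingers close. It gives the time, the measured TCP pose, the force, the opening and the grip force at its end, in the units of the state.
- telemetry.observe(): the state, without advancing time (a new reading comes with each control period).
- cams.camera(name): name is "scene" or "top"; returns the picture (384x512x3 uint8, red, green, blue); there is no depth.
- cams.camera_params(name): a dict with "fx", "fy", "cx", "cy" (pixels), "k1" (the pictures are not rectified: a ray, as slopes to the right and down, at radius r is drawn at 1 + k1 r^2 times it, then the intrinsics apply), "eye" and "rotation" of the camera in the world. Camera axes: x right, y down, z forward; pixel columns grow to the right and rows downward; lengths in mm; the calibration is good to about 2 mm. A picture is of the moment at which its call begins. camera_params takes no time and is no camera call.
- finish_job(): hands the job in; it is judged then, once.
The state is a dict: "t": time; "joints": joint angles; "qd": joint speeds; "joint_efforts": joint torques, N m; "eef_pos": TCP position; "tool_rot": TCP orientation; "ft_force": force on the tool from outside, world axes, zero at the start; "torque": the same for the moment, N m; "finger_gap": finger opening in mm; "grasp_force": force on a finger pad.
Only numpy, scipy, OpenCV 4.12 (cv2) and the standard library are available. Lean on these libraries where they do the work, as an engineer would, in place of code of your own. Each camera call takes 0.05 s, during which the arm holds its last target. There are 200 camera calls.

### The job

The green rim of the lid on the clear storage box is standing up on all four sides: press it down with the fingertips, all the way round, until every side has clicked fully home, flush with the white corners. Only press: do not lift the box or shove it out of its place, leave everything else on the shelf undisturbed, and finish clear of the box.

Things in the scene. Friction and masses are not known exactly. Their poses are not given: they have to be found in the camera images.
- box: loose clear storage box, 130 (x) by 170 mm (y), 0.5 to 1.1 kg. Origin: centre of its underside, z up. White corner pieces 26 mm square, tops fixed at 84 mm; between them four green rim sections, tops at 89.5 to 92 mm at the start, 84 when shut; their centres 56 mm (front -x, towards the robot; back +x) and 76 mm (left +y, right -y) from the box centre. Clear panel inside the rim fixed at 70 mm
- front_top (a point): centre of the top face of the green rim section on the front (box -x) side of the box; the section is 116 mm long along that side, 18 mm wide and 14 mm thick; z up. Its pressing face is level; it moves straight down as it is pressed
- front (a joint): how far the front rim section has been pressed down, m: 0 = standing fully up (top 8 mm above the white corner pieces), 0.008 = shut, top level with the corner pieces (hard stop). Starts between 0 and 0.0025. It resists with a steady 7 N or so all the way and stays where it is left
- back_top (a point): centre of the top face of the green rim section on the back (box +x) side of the box; the section is 116 mm long along that side, 18 mm wide and 14 mm thick; z up. Its pressing face is level; it moves straight down as it is pressed
- back (a joint): how far the back rim section has been pressed down, m: 0 = standing fully up (top 8 mm above the white corner pieces), 0.008 = shut, top level with the corner pieces (hard stop). Starts between 0 and 0.0025. It resists with a steady 7 N or so all the way and stays where it is left
- left_top (a point): centre of the top face of the green rim section on the left (box +y) side of the box; the section is 76 mm long along that side, 18 mm wide and 14 mm thick; z up. Its pressing face is level; it moves straight down as it is pressed
- left (a joint): how far the left rim section has been pressed down, m: 0 = standing fully up (top 8 mm above the white corner pieces), 0.008 = shut, top level with the corner pieces (hard stop). Starts between 0 and 0.0025. It resists with a steady 7 N or so all the way and stays where it is left
- right_top (a point): centre of the top face of the green rim section on the right (box -y) side of the box; the section is 76 mm long along that side, 18 mm wide and 14 mm thick; z up. Its pressing face is level; it moves straight down as it is pressed
- right (a joint): how far the right rim section has been pressed down, m: 0 = standing fully up (top 8 mm above the white corner pieces), 0.008 = shut, top level with the corner pieces (hard stop). Starts between 0 and 0.0025. It resists with a steady 7 N or so all the way and stays where it is left
- scoop: bystander: stainless scoop lying flat, 145 mm long along its x (pan towards +x, 42 mm wide, 22 mm high); origin under its middle
- anchor: bystander: green plastic plant anchor standing on a 42 mm disc, 54 mm high; origin under its centre
- clip: bystander: aluminium lid clip 55 mm long along its y, 16 mm wide, 20 mm high, lying behind the box; origin under its centre
- vial: bystander: empty glass test vial with a black twist cap, upright, 29 mm across, 71 mm high, close beside the right side of the box; origin under its centre
- jar: bystander: amber glass jar with a metal lid, 60 mm across, 75 mm high; origin under its centre
- pot: bystander: small empty terracotta pot, 68 mm across, 60 mm high; origin under its centre

How it is judged:
By the outcome, as a careful person would: the job done as asked, in the order asked, and still so for the second after the job is handed in, with the robot touching nothing.
It also fails if it takes over 38 s, if anything falls off the work surface, if the arm or the gripper's body presses on something with over 40 N, if the wrist force passes 120 N, or if a joint passes its speed limit or range.

## Working session

There is one attempt and no reset: what is moved stays moved. The work goes in short steps, Python scripts to look and compute and a tool call to move; the robot and the scene stay as the last step left them, time stands still between calls to the robot, and variables do not carry over. Pictures are saved under pics/ and viewed, at most 10 in all, crops included, and the job is handed in when it is done.

Besides the shell and the picture viewer there is one more tool, called after ">>>" as name([rows], argument=value, ...), one row to a line, values as JSON. jog_arm: Moves the arm, as the interface text tells. Shift numbers are shares of 2.5 cm and turn numbers shares of 4 degrees, none past 1 either way. Its arguments: {"type":"object","properties":{"deltas":{"type":"array","items":{"type":"array","items":{"type":"number"}}},"grip_force":{"type":"number"}},"required":["deltas"]}

```bash
mkdir -p pics; ls; python3 - <<'E'
from cell import telemetry,cams
import cv2
o=telemetry.observe();print(o)
for n in("scene","top"):
    print(n,cams.camera_params(n)); cv2.imwrite(f"pics/{n}0.png",cams.camera(n)[:,:,::-1])
E
```

```text
pics
{'t': 0.0, 'joints': array([-8.53886919e+01,  1.04016829e+01,  9.21322593e+01,  1.56643916e-03,
        7.75659967e+01, -1.18195678e+01]), 'qd': array([ 0.01600971, -0.02042708, -0.03658847, -0.04189666,  0.04543461,
       -0.07585782]), 'joint_efforts': array([-1.37337811e-03, -4.44874370e+01, -3.51340985e+01, -3.04774812e-04,
        9.28304245e-03,  1.56975371e-06]), 'eef_pos': array([ 162.63123068, -550.98492744,  249.38109166]), 'tool_rot': array([-1.79902493e+02, -2.19672021e-02,  1.64305186e+01]), 'ft_force': array([ 0.37569566,  0.31762591, -0.61901902]), 'torque': array([ 0.02068256, -0.00471975,  0.0338449 ]), 'grasp_force': 0.0, 'finger_gap': 85.34938356605345}
scene {'fx': 369.8454124579003, 'fy': 369.8454124579003, 'cx': 249.7617659836643, 'cy': 189.2486139854026, 'k1': -0.028314882401997445, 'eye': array([1098.86628018, -602.37801456,  585.52946317]), 'rotation': array([-123.11986753,    1.19958474,   41.39090779])}
top {'fx': 363.6796779130855, 'fy': 363.6796779130855, 'cx': 261.2608441938318, 'cy': 195.42681621760656, 'k1': -0.10697349808420305, 'eye': array([ 462.65041143,  -44.46487621, 1035.48269617]), 'rotation': array([-171.65907444,    0.76648462,  -91.50775109])}
```

View pics/top0.png

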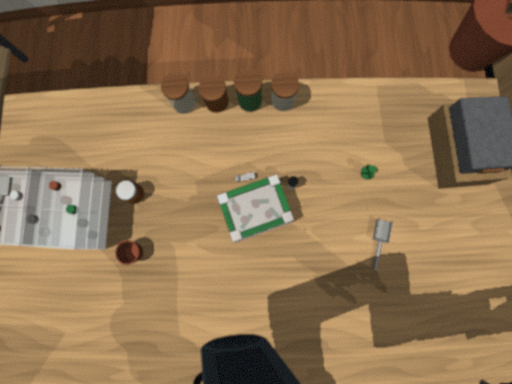

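View pics/scene0.png

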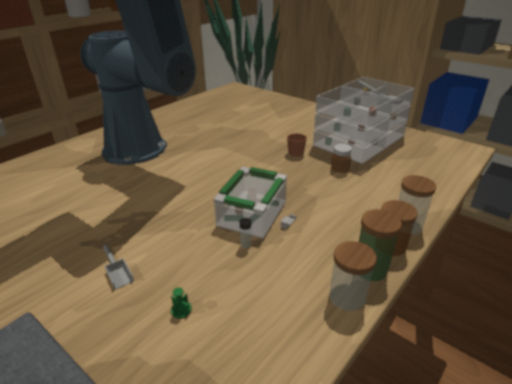

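The top view shows the box centred near (256,208), with its white corners at about (223,198), (276,181), (288,217) and (237,236). It is turned roughly 18°, with the vial at (293,181) and the clip at (246,177). The scene view shows the box at (250,200), with the vial in front of it at (246,230).

```bash
cat > h.py <<'E'
import numpy as np,cv2
from scipy.spatial.transform import Rotation as R
from cell import telemetry,cams
class C:
    def __init__(s,n):
        p=s.p=cams.camera_params(n); s.R=R.from_euler('xyz',p['rotation'],degrees=True).as_matrix(); s.e=p['eye']
        s.K=np.array([[p['fx'],0,p['cx']],[0,p['fy'],p['cy']],[0,0,1]]); s.d=np.array([p['k1'],0,0,0,0.])
    def ray(s,uv):
        q=cv2.undistortPointsIter(np.array(uv,float).reshape(-1,1,2),s.K,s.d,None,None,(3,40,1e-9)).reshape(-1,2)
        return np.c_[q,np.ones(len(q))]@s.R.T
    def plane(s,uv,z):
        r=s.ray(uv); return s.e+r*((z-s.e[2])/r[:,2])[:,None]
    def proj(s,X):
        x=(np.atleast_2d(X)-s.e)@s.R
        return cv2.projectPoints(x,np.zeros(3),np.zeros(3),s.K,s.d)[0].reshape(-1,2)
def tri(c1,u1,c2,u2):
    a,b=c1.ray([u1])[0],c2.ray([u2])[0]
    s=np.linalg.lstsq(np.c_[a,-b],c2.e-c1.e,rcond=None)[0]
    p,q=c1.e+s[0]*a,c2.e+s[1]*b
    return (p+q)/2,np.linalg.norm(p-q)
def green(im,roi):
    h=cv2.cvtColor(im,cv2.COLOR_RGB2HSV); m=cv2.inRange(h,(50,90,40),(85,255,255))
    k=np.zeros_like(m); x0,y0,x1,y1=roi; k[y0:y1,x0:x1]=m[y0:y1,x0:x1]
    n,l,st,ce=cv2.connectedComponentsWithStats(k)
    return k,[(st[i,4],ce[i].round(1)) for i in range(1,n) if st[i,4]>12]
E
python3 - <<'E'
from h import *
T,S=C('top'),C('scene')
print('tcp px',T.proj([162,-551,250]),S.proj([162,-551,250]),'base',T.proj([0,0,0]),S.proj([0,0,0]))
for n,roi in(('top',(205,165,300,250)),('scene',(205,150,300,215))):
    im=cv2.imread(f'pics/{n}0.png')[:,:,::-1]
    m,c=green(im,roi);print(n,c)
    x0,y0,x1,y1=roi
    cv2.imwrite(f'pics/{n}1.png',cv2.resize(im[y0:y1,x0:x1,::-1],None,fx=6,fy=6,interpolation=cv2.INTER_CUBIC))
    if n=='top':
        r=cv2.minAreaRect(cv2.findNonZero(m)); b=cv2.boxPoints(r); P=T.plane(b,90)
        print(r,P.round(1),P.mean(0),[np.linalg.norm(P[i]-P[i-1]).round(1) for i in range(4)])
        print(T.plane([k[1] for k in c],90).round(1))
E
```

```text
tcp px [[500.31543853 376.34297721]] [[-72.54792368 156.69148847]] base [[254.56777112 416.7022696 ]] [[133.47527957 148.17256138]]
top [(np.int32(234), array([247.3, 187.4])), (np.int32(162), array([282.2, 197.4])), (np.int32(140), array([227. , 216.7])), (np.int32(219), array([261.9, 227.3]))]
((255.0384979248047, 207.1923065185547), (47.87062072753906, 64.1788101196289), 70.55996704101562) [[ 605.2   81.7   90. ]
 [ 657.9  -79.6   90. ]
 [ 537.  -117.1   90. ]
 [ 485.9   41.5   90. ]] [571.4984658  -18.38966492  90.        ] [np.float64(125.9), np.float64(169.6), np.float64(126.6), np.float64(166.6)]
[[624.    0.8  90. ]
 [594.8 -90.3  90. ]
 [548.   55.5  90. ]
 [517.9 -34.9  90. ]]
scene [(np.int32(150), array([262.4, 172.7])), (np.int32(178), array([231.6, 182.2])), (np.int32(154), array([272. , 190.5])), (np.int32(189), array([238.5, 201.9]))]
```

```bash
python3 - <<'E'
from h import *
T,S=C('top'),C('scene')
g={}
for n,roi in(('top',(205,165,300,250)),('scene',(205,150,300,215))):
    g[n]=[k[1] for k in green(cv2.imread(f'pics/{n}0.png')[:,:,::-1],roi)[1]]
names=['back','right','left','front']
P={}
for nm,u in zip(names,g['top']):
    pr=S.proj(T.plane([u],88))[0]
    v=min(g['scene'],key=lambda q:np.linalg.norm(q-pr)); p,e=tri(T,u,S,v); P[nm]=T.plane([u],88)[0]
    print(nm,pr.round(1),v,p.round(1),round(e,1))
f=P
ctr=sum(P.values())/4; ax=P['back']-P['front']; ay=P['left']-P['right']
print(ctr,np.linalg.norm(ax),np.linalg.norm(ay),np.degrees(np.arctan2(ax[1],ax[0])),np.degrees(np.arctan2(-ay[0],ay[1])))
E
```

```text
back [271.3 188.1] [272.  190.5] [625.7   1.4  81.1] 0.6
right [237.5 200. ] [238.5 201.9] [596.4 -89.9  82.8] 1.9
left [261.8 169.6] [262.4 172.7] [549.1  56.8  78.3] 0.1
front [230.3 179.6] [231.6 182.2] [519.4 -33.8  80. ] 2.7
[571.39197613 -17.17466737  88.        ] 112.18597647338603 153.40911342057902 18.604722663219185 17.811580570693483
```

View pics/scene1.png

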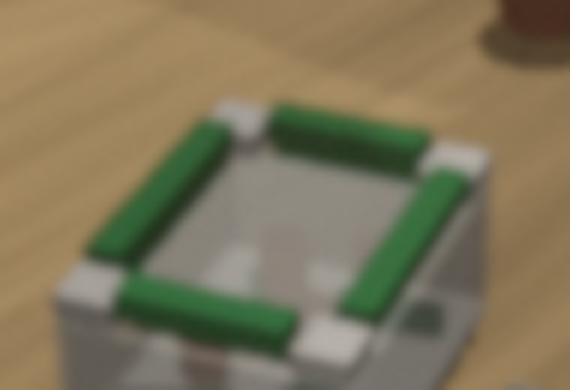

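The geometry checks out: opposite rim sections are 112 and 153 mm apart (nominal 112 and 152), and the yaw is about 18.2°. I'll close the fingers and head for the right section at (595, -89).

>>> jog_arm([
  [0,0,0,0,0,-0.45,0],
  [0.92,-0.5,0,0,0,0,0],
  [0.92,-0.5,0,0,0,0,0],
  [0.92,-0.5,0,0,0,0,0],
  [0.92,-0.5,0,0,0,0,0],
  [0.92,-0.5,0,0,0,0,0],
  [0.92,-0.5,0,0,0,0,0],
  [0.92,-0.5,0,0,0,0,0],
  [0.92,-0.5,0,0,0,0,0],
  [0.92,-0.5,0,0,0,0,0],
])

```text
t: 0.93
eef_pos: [324.7, -378.6, 249.9]
tool_rot: [-180.0, 0.0, 18.2]
ft_force: [0.6, 0.2, -0.7]
finger_gap: 0.3
grasp_force: 0.0
```

>>> jog_arm([
  [0.92,-0.5,0,0,0,0,0],
  [0.92,-0.5,0,0,0,0,0],
  [0.92,-0.5,0,0,0,0,0],
  [0.92,-0.5,0,0,0,0,0],
  [0.92,-0.5,0,0,0,0,0],
  [0.92,-0.5,0,0,0,0,0],
  [0.92,-0.5,0,0,0,0,0],
  [0.92,-0.5,0,0,0,0,0],
  [0.92,-0.5,0,0,0,0,0],
  [0.92,-0.5,0,0,0,0,0],
])

```text
t: 1.77
eef_pos: [504.0, -188.0, 249.9]
tool_rot: [-180.0, 0.0, 18.2]
ft_force: [0.2, -1.1, -0.7]
finger_gap: 0.2
grasp_force: 0.0
```

>>> jog_arm([
  [0.92,-0.5,0.6,0,0,0,0],
  [0.92,-0.5,0.6,0,0,0,0],
  [0.92,-0.5,0.6,0,0,0,0],
  [0.92,-0.5,0.6,0,0,0,0],
  [0.92,-0.5,0.6,0,0,0,0],
  [0,0,0.4,0,0,0,0],
  [0,0,0,0,0,0,0],
  [0,0,0,0,0,0,0],
])

```text
t: 2.43
eef_pos: [592.1, -93.9, 164.3]
tool_rot: [-179.9, 0.1, 18.3]
ft_force: [-1.0, 1.1, 0.6]
finger_gap: -0.0
grasp_force: 0.0
```

>>> jog_arm([
  [0.17,-0.13,0.5,0,0,0,0],
  [0,0,0.6,0,0,0,0],
  [0,0,0,0,0,0,0],
  [0,0,0,0,0,0,0],
])

```text
t: 2.77
eef_pos: [595.4, -89.9, 137.3]
tool_rot: [-180.0, 0.1, 18.2]
ft_force: [0.6, -0.1, 0.0]
finger_gap: -0.2
grasp_force: 0.0
```

```bash
python3 - <<'E'
from h import *
print(telemetry.observe()['eef_pos'])
a=[]
for n,(x0,y0,x1,y1) in(('top',(205,150,315,245)),('scene',(190,120,315,245))):
    im=cams.camera(n)[y0:y1,x0:x1,::-1]; a.append(cv2.resize(im,(390,390),interpolation=cv2.INTER_CUBIC))
cv2.imwrite('pics/r.png',np.hstack(a))
E
```

```text
[595.38311024 -89.91902779 137.34461339]
```

View pics/r.png

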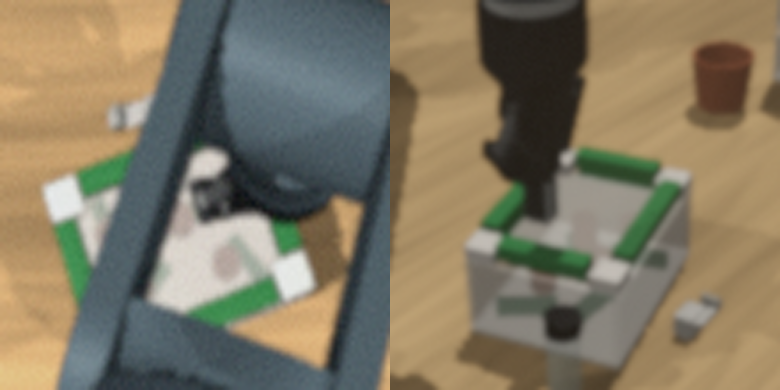

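```bash
python3 - <<'E'
from h import *
S=C('scene')
for z in(118,137,190): 
    p=S.proj([595.4,-89.9,z])[0]; print(z,p,390+(p[0]-190)*3.12,(p[1]-120)*3.12)
E
```

```text
118 [237.21367484 189.33776769] 537.3066654994977 216.33383518690607
137 [236.88609466 182.38622196] 536.2846153493941 194.64501251207002
190 [235.92997934 162.06595508] 533.3015355553458 131.2457798536744
```

The scene view shows the fingertip at about crop (543,212), which matches the projection (537,216), so it sits above the right section. The dark lump in the top view is the wrist. Next I'll press.

>>> jog_arm([
  [0,0,0.5,0,0,0,0],
  [0,0,0.4,0,0,0,0],
  [0,0,0.15,0,0,0,0],
  [0,0,0,0,0,0,0],
])

```text
t: 3.2
eef_pos: [595.3, -89.3, 110.1]
tool_rot: [-179.9, 0.1, 18.2]
ft_force: [-0.3, -0.2, 0.6]
finger_gap: 0.1
grasp_force: 0.0
```

>>> jog_arm([
  [0,0,0.1,0,0,0,0],
  [0,0,0.1,0,0,0,0],
  [0,0,0,0,0,0,0],
])

```text
t: 3.45
eef_pos: [596.1, -89.5, 106.7]
tool_rot: [-180.0, 0.0, 18.2]
ft_force: [-1.1, 0.2, 0.7]
finger_gap: -0.0
grasp_force: 0.7
```

>>> jog_arm([
  [0,0,0.1,0,0,0,0],
  [0,0,0,0,0,0,0],
])

```text
t: 3.62
eef_pos: [596.1, -89.4, 104.4]
tool_rot: [180.0, 0.0, 18.2]
ft_force: [-2.1, 0.7, 3.6]
finger_gap: -0.4
grasp_force: 1.7
```

>>> jog_arm([
  [0,0,0.08,0,0,0,0],
  [0,0,0,0,0,0,0],
])

```text
t: 3.78
eef_pos: [596.2, -89.4, 103.0]
tool_rot: [180.0, 0.0, 18.2]
ft_force: [-3.2, 0.5, 8.1]
finger_gap: -0.1
grasp_force: 4.1
```

>>> jog_arm([
  [0,0,0.08,0,0,0,0],
  [0,0,0,0,0,0,0],
])

```text
t: 3.95
eef_pos: [596.3, -89.5, 102.9]
tool_rot: [180.0, 0.0, 18.3]
ft_force: [-10.0, 1.1, 20.5]
finger_gap: 0.2
grasp_force: 10.6
```

>>> jog_arm([
  [-0.04,0,0.03,0,0,0,0],
  [0,0,0,0,0,0,0],
  [0,0,0,0,0,0,0],
])

```text
t: 4.2
eef_pos: [596.2, -89.6, 102.9]
tool_rot: [179.9, -0.1, 18.3]
ft_force: [-7.6, 4.0, 22.5]
finger_gap: -0.1
grasp_force: 11.5
```

>>> jog_arm([
  [0,0,-0.6,0,0,0,0],
  [0,0,-0.6,0,0,0,0],
  [-0.56,-0.76,0,0,0,0,0],
  [-0.56,-0.76,0,0,0,0,0],
  [-0.56,-0.76,0,0,0,0,0],
  [-0.56,-0.76,0,0,0,0,0],
  [0,0,0,0,0,0,0],
  [0,0,0,0,0,0,0],
])

```text
t: 4.87
eef_pos: [517.7, -34.5, 129.3]
tool_rot: [180.0, -0.0, 18.3]
ft_force: [-0.8, 1.0, 0.8]
finger_gap: -0.2
grasp_force: 0.0
```

```bash
python3 - <<'E'
from h import *
T,S=C('top'),C('scene')
im=cams.camera('scene'); print(green(im,(205,150,300,215))[1])
x0,y0,x1,y1=190,140,310,230
cv2.imwrite('pics/s2.png',cv2.resize(im[y0:y1,x0:x1,::-1],None,fx=6,fy=6,interpolation=cv2.INTER_CUBIC))
E
```

```text
[(np.int32(149), array([262.2, 172.7])), (np.int32(175), array([231.9, 181.9])), (np.int32(150), array([272.1, 190.6])), (np.int32(155), array([238.9, 204.4]))]
```

View pics/s2.png

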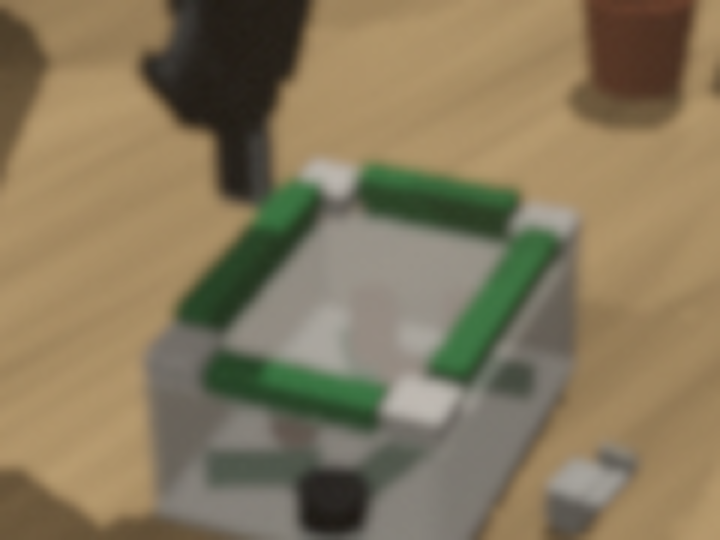

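The right section now sits level with the white corners, its centroid down about 2.5 px, and the box hasn't moved. The tool is over the front section, so I'll press there.

>>> jog_arm([
  [0,0,0.5,0,0,0,0],
  [0,0,0.2,0,0,0,0],
  [0,0,0.1,0,0,0,0],
  [0,0,0.1,0,0,0,0],
  [0,0,0.08,0,0,0,0],
  [0,0,0.06,0,0,0,0],
  [0,0,0,0,0,0,0],
])

```text
t: 5.5
eef_pos: [518.6, -35.6, 103.6]
tool_rot: [180.0, 0.0, 18.2]
ft_force: [-2.3, 0.7, 3.5]
finger_gap: -0.1
grasp_force: 1.7
```

>>> jog_arm([
  [0,0,0.05,0,0,0,0],
  [0,0,0,0,0,0,0],
])

```text
t: 5.67
eef_pos: [518.6, -35.6, 103.0]
tool_rot: [180.0, 0.0, 18.2]
ft_force: [-5.3, 1.1, 10.2]
finger_gap: -0.0
grasp_force: 4.8
```

>>> jog_arm([
  [0,0,0.06,0,0,0,0],
  [0,0,0,0,0,0,0],
])

```text
t: 5.83
eef_pos: [518.7, -35.7, 102.8]
tool_rot: [180.0, 0.0, 18.2]
ft_force: [-9.9, 0.7, 23.1]
finger_gap: 0.2
grasp_force: 11.1
```

>>> jog_arm([
  [-0.04,0,0.04,0,0,0,0],
  [0,0,0,0,0,0,0],
  [0,0,0,0,0,0,0],
])

```text
t: 6.08
eef_pos: [518.6, -35.7, 102.8]
tool_rot: [180.0, -0.1, 18.2]
ft_force: [-10.4, 2.9, 26.0]
finger_gap: 0.0
grasp_force: 13.4
```

The front section is hard against its stop. Next is the left one.

>>> jog_arm([
  [0,0,-0.6,0,0,0,0],
  [0,0,-0.6,0,0,0,0],
  [0.56,-0.76,0,0,0,0,0],
  [0.56,-0.76,0,0,0,0,0],
  [0.56,-0.76,0,0,0,0,0],
  [0.56,-0.76,0,0,0,0,0],
  [0,0,0,0,0,0,0],
  [0,0,0,0,0,0,0],
])

```text
t: 6.75
eef_pos: [547.1, 55.0, 129.4]
tool_rot: [180.0, 0.0, 18.4]
ft_force: [-0.4, 0.7, -0.9]
finger_gap: 0.1
grasp_force: 0.0
```

>>> jog_arm([
  [0,0,0.5,0,0,0,0],
  [0,0,0.2,0,0,0,0],
  [0,0,0.1,0,0,0,0],
  [0,0,0.1,0,0,0,0],
  [0,0,0.08,0,0,0,0],
  [0,0,0.06,0,0,0,0],
  [0,0,0,0,0,0,0],
])

```text
t: 7.33
eef_pos: [545.8, 53.5, 103.1]
tool_rot: [-180.0, 0.1, 18.2]
ft_force: [-1.8, 0.3, 1.2]
finger_gap: 0.0
grasp_force: 1.1
```

>>> jog_arm([
  [0,0,0.06,0,0,0,0],
  [0,0,0,0,0,0,0],
])

```text
t: 7.5
eef_pos: [545.9, 53.5, 102.9]
tool_rot: [-180.0, 0.1, 18.2]
ft_force: [-8.0, -0.4, 14.4]
finger_gap: -0.1
grasp_force: 7.4
```

>>> jog_arm([
  [-0.02,0,0.06,0,0,0,0],
  [0,0,0,0,0,0,0],
  [0,0,0,0,0,0,0],
])

```text
t: 7.75
eef_pos: [545.9, 53.5, 102.8]
tool_rot: [180.0, 0.1, 18.2]
ft_force: [-11.5, 0.8, 23.8]
finger_gap: 0.1
grasp_force: 12.0
```

The left section is home too. On to the back.

>>> jog_arm([
  [0,0,-0.6,0,0,0,0],
  [0,0,-0.6,0,0,0,0],
  [0.57,0.76,0,0,0,0,0],
  [0.57,0.76,0,0,0,0,0],
  [0.57,0.76,0,0,0,0,0],
  [0.57,0.76,0,0,0,0,0],
  [0,0,0,0,0,0,0],
  [0,0,0,0,0,0,0],
])

```text
t: 8.42
eef_pos: [624.3, -1.6, 129.8]
tool_rot: [-180.0, 0.0, 18.1]
ft_force: [0.8, 0.6, -0.5]
finger_gap: 0.0
grasp_force: 0.0
```

>>> jog_arm([
  [0,0,0.5,0,0,0,0],
  [0,0,0.2,0,0,0,0],
  [0,0,0.1,0,0,0,0],
  [0,0,0.1,0,0,0,0],
  [0,0,0.08,0,0,0,0],
  [0,0,0.06,0,0,0,0],
  [0,0,0,0,0,0,0],
])

```text
t: 9.0
eef_pos: [622.6, 0.5, 104.1]
tool_rot: [-179.9, 0.1, 18.3]
ft_force: [-0.5, 0.1, 0.1]
finger_gap: 0.3
grasp_force: 0.2
```

>>> jog_arm([
  [0,0,0.06,0,0,0,0],
  [0,0,0,0,0,0,0],
])

```text
t: 9.17
eef_pos: [623.2, 0.4, 103.0]
tool_rot: [-180.0, 0.1, 18.3]
ft_force: [-2.7, 0.5, 4.1]
finger_gap: 0.1
grasp_force: 2.0
```

>>> jog_arm([
  [-0.02,0,0.06,0,0,0,0],
  [0,0,0,0,0,0,0],
  [0,0,0,0,0,0,0],
])

```text
t: 9.42
eef_pos: [623.3, 0.4, 103.0]
tool_rot: [-180.0, 0.0, 18.3]
ft_force: [-6.5, 1.9, 12.4]
finger_gap: -0.2
grasp_force: 6.3
```

One more push to be sure of the stop, then lift and back away.

>>> jog_arm([
  [-0.02,0,0.08,0,0,0,0],
  [0,0,0,0,0,0,0],
  [0,0,0,0,0,0,0],
])

```text
t: 9.67
eef_pos: [623.8, 0.5, 102.9]
tool_rot: [180.0, -0.1, 18.3]
ft_force: [-7.5, 3.2, 21.2]
finger_gap: 0.1
grasp_force: 11.0
```

>>> jog_arm([
  [0,0,-0.6,0,0,0,0],
  [0,0,-1,0,0,0,0],
  [0,0,-1,0,0,0,0],
  [0,0,-1,0,0,0,0],
  [0,0,-1,0,0,0,0],
  [-1,0,-1,0,0,0,0],
  [-1,0.8,0,0,0,0,0],
  [-1,0.8,0,0,0,0,0],
  [-1,0.8,0,0,0,0,0],
  [-1,0.8,0,0,0,0,0],
])

```text
t: 10.5
eef_pos: [528.5, -116.0, 239.4]
tool_rot: [180.0, -0.0, 18.3]
ft_force: [-0.1, 0.2, -0.1]
finger_gap: 0.2
grasp_force: 0.0
```

>>> jog_arm([
  [-1,0.8,0,0,0,0,0],
  [-1,0.8,0,0,0,0,0],
  [-1,0.8,0,0,0,0,0],
  [-1,0.8,0,0,0,0,0],
  [-1,0.8,0,0,0,0,0],
  [-1,0.8,0,0,0,0,0],
  [-0.5,0.8,0,0,0,0,0],
  [0,0.8,0,0,0,0,0],
  [0,0,0,0,0,0,0],
  [0,0,0,0,0,0,0],
])

```text
t: 11.33
eef_pos: [425.0, -318.7, 239.0]
tool_rot: [-180.0, -0.0, 18.2]
ft_force: [0.0, -0.2, 0.1]
finger_gap: -0.1
grasp_force: 0.0
```

```bash
python3 - <<'E'
from h import *
a=[]
for n,roi,(x0,y0,x1,y1) in(('top',(205,165,300,250),(205,160,305,245)),('scene',(205,150,300,215),(205,155,305,240))):
    im=cams.camera(n); im0=cv2.imread(f'pics/{n}0.png')[:,:,::-1]
    print(n,green(im0,roi)[1],'\n ->',green(im,roi)[1])
    a.append(cv2.resize(im[y0:y1,x0:x1,::-1],(400,340),interpolation=cv2.INTER_CUBIC))
cv2.imwrite('pics/f.png',np.hstack(a))
E
```

```text
top [(np.int32(234), array([247.3, 187.4])), (np.int32(162), array([282.2, 197.4])), (np.int32(140), array([227. , 216.7])), (np.int32(219), array([261.9, 227.3]))] 
 -> [(np.int32(224), array([247.5, 187.7])), (np.int32(156), array([282.2, 197.7])), (np.int32(143), array([227.3, 216.9])), (np.int32(225), array([261.8, 227.5]))]
scene [(np.int32(150), array([262.4, 172.7])), (np.int32(178), array([231.6, 182.2])), (np.int32(154), array([272. , 190.5])), (np.int32(189), array([238.5, 201.9]))] 
 -> [(np.int32(113), array([262. , 173.7])), (np.int32(141), array([231.9, 183.1])), (np.int32(150), array([272.7, 192. ])), (np.int32(153), array([238.4, 204.1]))]
```

View pics/f.png

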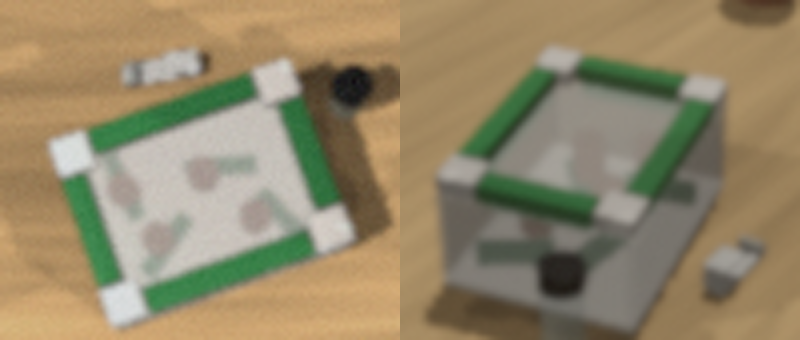

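All four green sections now sit level with the white corners: crop (635,75), (510,110), (675,150) and (535,200) in the scene view. Each one stopped hard at the same TCP height of 102.8–103 mm under 21–26 N. The box, vial and clip are where they were.

```bash
python3 -c "
from cell import finish_job
print(finish_job())"
```

```text
the job is handed in; nothing more can be done
None
```

I pressed all four rim sections down to their hard stops, flush with the white corners; the box did not visibly move, the arm finished clear of it, and the job was handed in at about 11.5 s.

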